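# Make up a tray of three soil jars and lock it with the keeper bar

## Robot

A 6-joint arm with a two-finger parallel gripper is mounted at the origin on the work surface. World frame = base frame: x ahead of the robot, y to its left, z up, the work surface at z = 0. Lengths are in m, angles in rad, forces in N, time in s.
With the tool pointing down it reaches from about 0.325 to 0.925 m from the base axis. Payload 3.1 kg.
Tool frame: the origin (TCP) lies on the centre line of the jaws, within the pads' length; the fingertips stand 19 mm ahead of it and the grasp point (between the pads) is the TCP; z points along the fingers, y is the line along which they close (so a half turn about z gives the same grasp; the last joint's range is limited). The gripper opens to 85 mm and grips with 20 to 120 N. Pads are 22 mm wide; open, the fingers measure 114 mm over their backs; the gripper's body (76 mm by 85 mm) begins 54 mm behind the grasp point. The pads swing forward as they close: fully open they stand 13 mm farther back than shut.
Start: joints at [1.094, 0.217, 1.613, -0, 1.311, -0.112], TCP at [0.223, 0.584, 0.25] pointing down, gripper open.
Joint ranges: [-2.75, 2.75], [-0.78, 2.1], [0.31, 2.55], [-1.13, 4.27], [0.13, 2.63], [-2.58, 2.58]. Speed limits (rad/s): [2.79, 2.79, 3.14, 3.14, 3.14, 3.14].

## Interface

Orientations are given as a unit quaternion [x, y, z, w].
In Python, from plant import sensors, viewer, job gives the robot as it stands.
- The arm moves only by the tool arm_command, never from a script. Its argument "rows" is text: rows parted by semicolons, each of 7 numbers parted by spaces: the turn, a rotation vector about the tool's x, y, z in degrees, then the shift along the tool's x, y, z in cm, then the closure, from 0 (fully open) to 1 (shut). In form: wx wy wz dx dy dz jaw; .... A call has exactly 5 rows; each row is the pose to reach, as a shift and turn from the pose commanded when the call began, along the tool's axes at that moment; what a row does not reach only later rows make up. A row lasts 1/8 s, in which the tool goes at most 62.5 mm and 10.7 degrees, less where a joint would pass 70% of its speed; a pose out of reach is approached as far as the arm can. A call with a gripper value outside its range is refused whole. The fingers move at their own pace and stop on an object; "squeeze" is the grip in N (left out, the last holds). Time passes only in rows, so rows that repeat a pose let the fingers close, or fill a call up. It gives the time, the measured TCP pose, the force, the opening and the grip force at its end, in the units of the state.
- sensors.get_obs(): the state, without advancing time (a new reading comes with each control period).
- viewer.grab_frame(name): name is "side" or "top"; returns a dict with "color" (480x640x3 uint8, red, green, blue), "depth" (480x640 float32, m along the optical axis (not along the pixel's ray), 0 where there is no reading), "fx", "fy", "cx", "cy" (pixels), "rvec" (rotation vector, rad) and "tvec" (3), from world to camera coordinates, as OpenCV has them. Camera axes: x right, y down, z forward; pixel columns grow to the right and rows downward; lengths in m; the calibration is good to about 2 mm. A picture is of the moment at which its call begins.
- job.hand_in(): hands the job in; it is judged then, once.
Trained networks look in the newest picture that a camera, given by its name, has taken for a name from the list of things; names that differ only in an ending like _2 or _b are one class to them, and where a whole thing is asked for, a point or a joint stands for the part that bears it (a point fixed in the world has none). Each returns a list of dicts, best first, with "confidence" (0 to 1); they miss things now and then, are a little off and sometimes report something else, mostly with a low value. They report only what shows in the picture. A call takes as long as a camera call.
- viewer.find_in(camera, label): "at" ([x, y, z] in m, in the coordinates of the camera as it stood for that picture, good to about 4 mm: the middle of the surface that is visible of it).
- viewer.pinpoint(camera, label): "at" ([x, y, z] in m, in the coordinates of the camera as it stood for that picture, good to about 4 mm: a listed point, or the origin of a listed thing).
The state is a dict: "clock": time; "joint_pos": joint angles; "joint_vel": joint speeds; "effort": joint torques, N m; "tool_pos": TCP position; "ee_rot": TCP orientation; "ft_force": force on the tool from outside, world axes, zero at the start; "moment": the same for the moment, N m; "grip_width": finger opening in m; "finger_force": force on a finger pad.
Only numpy, scipy, OpenCV 4.12 (cv2) and the standard library are available. Lean on these libraries where they do the work, as an engineer would, in place of code of your own. Each camera call takes 0.05 s, during which the arm holds its last target. There are 200 camera calls.

## Task

Make the black tray up to exactly three dark brown soil jars, counting the one already in it: set the extra ones gently upright on the tray floor and leave the other jars and the pebble where they are. Then take the red-handled keeper bar, hang it by both ends in the two hooks of the tray, over the jars, and let go only when both ends are fully down in their hooks.

Things in the scene. Friction and masses are not known exactly. Their poses are not given: they have to be found in the camera images.
- tray: black open tray fixed to the table, 72 x 258 mm, long side along its y; inside 64 x 250 mm, walls 28 mm high; origin at the centre of its underside, inner floor 4 mm above that. Outside each short end a steel strap carries a hook open at the top (hook_1, hook_2), highest point 95 mm. Jars in it reach 70 mm. One dark brown jar (soil_a) stands in it, anywhere along the middle line
- hook_1 (a point): middle of the flat bottom of the hook at the tray's +y end (145 mm along the tray's y, 75 mm above the table): a U open at the top, 12 mm wide along y, 24 mm clear across x, between prongs 12 mm high that then flare out to about 37 mm clear at the top; axes as the tray
- hook_2 (a point): the same for the like hook at the tray's -y end
- keeper_bar: aluminium bar 14 mm wide, 12 mm high, 342 mm long along its y over red end caps (20 x 20 mm, 12 mm long), with a red grip block on its middle: 18 mm (x), 60 mm (y), z 16 to 56 mm; 180 g. Origin at the middle, level with the caps' underside (on the table at the start, grip up); bar underside at z 4 mm. Seated, origin 71 mm up, 5 mm over the jars, caps outside the hooks, 8 mm end play; fits either way round
- bar_end_1 (a point): point on the underside of the keeper bar 145 mm from its middle along its +y, the part that rests in a hook; axes as the bar
- bar_end_2 (a point): the same 145 mm along its -y
- board: plywood display board fixed to the table, 170 x 220 mm, long side along its y axis, 12 mm thick, origin at the centre of its underside. Six jars stand on it in two rows along its y axis (rows about 100 mm apart across x, jars about 70 mm apart in a row), in mixed order
- soil_a: upright sealed sample jar, clear, 39 mm across below a white screw cap; 66 mm tall, cap 42 mm across over the top 14 mm; filled with DARK BROWN soil (dark brown disc on top of the cap); about 80 g; origin at the centre of its underside; stands in the tray at the start
- soil_b: upright sealed sample jar, clear, 39 mm across below a white screw cap; 66 mm tall, cap 42 mm across over the top 14 mm; filled with DARK BROWN soil (dark brown disc on top of the cap); about 80 g; origin at the centre of its underside; stands on the board at the start
- soil_c: upright sealed sample jar, clear, 39 mm across below a white screw cap; 66 mm tall, cap 42 mm across over the top 14 mm; filled with DARK BROWN soil (dark brown disc on top of the cap); about 80 g; origin at the centre of its underside; stands on the board at the start
- soil_d: upright sealed sample jar, clear, 39 mm across below a white screw cap; 66 mm tall, cap 42 mm across over the top 14 mm; filled with DARK BROWN soil (dark brown disc on top of the cap); about 80 g; origin at the centre of its underside; stands on the board at the start
- sand_a: upright sealed sample jar, clear, 39 mm across below a white screw cap; 66 mm tall, cap 42 mm across over the top 14 mm; filled with pale sand (pale disc on its cap); about 80 g; origin at the centre of its underside; stays on the board
- sand_b: upright sealed sample jar, clear, 39 mm across below a white screw cap; 66 mm tall, cap 42 mm across over the top 14 mm; filled with pale sand (pale disc on its cap); about 80 g; origin at the centre of its underside; stays on the board
- gravel: upright sealed sample jar, clear, 39 mm across below a white screw cap; 66 mm tall, cap 42 mm across over the top 14 mm; filled with grey gravel (grey disc on its cap); about 80 g; origin at the centre of its underside; stays on the board
- pebble: reddish pebble 34 mm across, 22 mm high, lying between the rows of jars on the board; origin under its middle; leave it

How it is judged:
By the outcome, as a careful person would: the job done as asked, in the order asked, and still so for the second after the job is handed in, with the robot touching nothing.
It also fails if it takes over 72 s, if anything falls off the work surface, if the arm or the gripper's body presses on something with over 40 N, if the wrist force passes 120 N, or if a joint passes its speed limit or range.

## Working session

There is one attempt and no reset: what is moved stays moved. The work goes in short steps, Python scripts to look and compute and a tool call to move; the robot and the scene stay as the last step left them, time stands still between calls to the robot, and variables do not carry over. Pictures are saved under pics/ and viewed, at most 10 in all, crops included, and the job is handed in when it is done.

Besides the shell and the picture viewer there is one more tool, called after "Emit:" in YAML: its name, and indented under it one key for each argument. arm_command: Moves the arm, as the interface text tells. Its arguments: {"type":"object","properties":{"rows":{"type":"string"},"squeeze":{"type":"number"}},"required":["rows"]}

```bash
mkdir -p pics; cat > h.py <<'E'
import numpy as np, cv2
from scipy.spatial.transform import Rotation as R
from plant import sensors, viewer, job
def ext(f): return R.from_rotvec(np.ravel(f['rvec'])).as_matrix(), np.ravel(f['tvec'])
def w(f,p): M,t=ext(f); return M.T@(np.array(p)-t)
def cloud(f):
    M,t=ext(f); d=f['depth']; v,u=np.mgrid[:480,:640]
    P=np.stack([(u-f['cx'])/f['fx']*d,(v-f['cy'])/f['fy']*d,d],-1)
    return (P-t)@M
def save(f,n): cv2.imwrite('pics/'+n,f['color'][...,::-1])
def px(f,p):
    M,t=ext(f); c=M@np.array(p)+t; return np.round([c[0]/c[2]*f['fx']+f['cx'],c[1]/c[2]*f['fy']+f['cy']])
def rel(p,yaw=None):
    "shift in tool cm from present pose to world p; yaw of tool y axis"
    o=sensors.get_obs(); Rt=R.from_quat(o['ee_rot']); return Rt.inv().apply(np.array(p)-o['tool_pos'])*100
E
python3 - <<'E'
from h import *
np.set_printoptions(precision=3,suppress=True)
o=sensors.get_obs(); print(o['tool_pos'],R.from_quat(o['ee_rot']).as_matrix(),o['clock'])
for c in('top','side'):
    f=viewer.grab_frame(c); save(f,c+'0.png'); print(c,-ext(f)[0].T@ext(f)[1])
    for l in('tray','hook_1','keeper_bar','bar_end_1','board','soil_a','sand_a','gravel','pebble'):
        for r in viewer.pinpoint(c,l): 
            p=w(f,r['at']); print(l,p,px(f,p),round(r['confidence'],2))
E
```

```text
[0.223 0.583 0.249] [[-0.934  0.357 -0.001]
 [ 0.357  0.934 -0.002]
 [ 0.    -0.002 -1.   ]] 0.0
top [ 0.472 -0.007  0.95 ]
tray [0.518 0.195 0.001] [237. 264.] 0.82
hook_1 [0.66  0.214 0.075] [219. 182.] 0.97
hook_1 [0.375 0.176 0.077] [236. 344.] 0.91
hook_1 [ 0.592 -0.152  0.015] [421. 225.] 0.56
hook_1 [ 0.523 -0.144  0.014] [416. 262.] 0.43
hook_1 [ 0.509 -0.246  0.011] [472. 270.] 0.3
keeper_bar [ 0.514  0.016 -0.004] [331. 267.] 0.86
bar_end_1 [0.658 0.024 0.003] [327. 191.] 0.6
board [ 0.518 -0.199 -0.003] [444. 265.] 0.98
board [0.661 0.024 0.004] [327. 190.] 0.48
soil_a [ 0.45  -0.137  0.015] [413. 302.] 0.96
soil_a [0.552 0.209 0.007] [229. 245.] 0.94
soil_a [ 0.59  -0.153  0.014] [421. 226.] 0.73
soil_a [ 0.527 -0.147  0.014] [418. 260.] 0.71
sand_a [ 0.51  -0.246  0.011] [472. 270.] 0.83
sand_a [ 0.443 -0.233  0.013] [465. 306.] 0.66
sand_a [ 0.524 -0.148  0.015] [419. 261.] 0.2
gravel [ 0.579 -0.252  0.016] [475. 232.] 0.86
pebble [ 0.48  -0.198  0.012] [446. 286.] 0.8
side [ 0.307 -0.588  0.462]
tray [ 0.515  0.2   -0.003] [271. 237.] 0.59
hook_1 [0.655 0.216 0.076] [330. 191.] 0.87
hook_1 [0.371 0.178 0.074] [199. 221.] 0.83
keeper_bar [ 0.505  0.025 -0.002] [293. 283.] 0.89
bar_end_1 [0.364 0.019 0.004] [214. 300.] 0.91
bar_end_1 [0.652 0.023 0.008] [367. 263.] 0.84
board [ 0.518 -0.197  0.001] [353. 367.] 0.84
board [0.654 0.022 0.006] [369. 264.] 0.15
soil_a [ 0.447 -0.137  0.015] [291. 344.] 0.95
soil_a [0.549 0.207 0.005] [285. 230.] 0.84
soil_a [ 0.526 -0.142  0.006] [343. 337.] 0.73
soil_a [ 0.589 -0.148  0.015] [382. 325.] 0.68
soil_a [ 0.508 -0.245  0.013] [363. 389.] 0.2
sand_a [ 0.507 -0.245  0.014] [362. 388.] 0.86
sand_a [ 0.447 -0.236  0.009] [316. 399.] 0.77
gravel [ 0.576 -0.256  0.011] [413. 381.] 0.75
pebble [ 0.478 -0.198  0.009] [327. 371.] 0.69
```

View pics/top0.png

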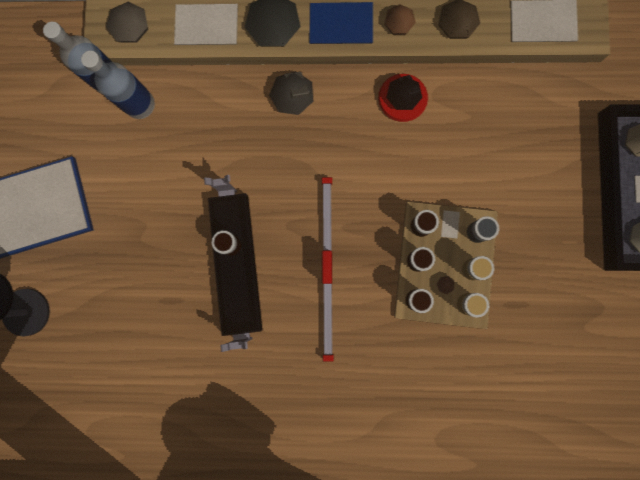

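View pics/side0.png

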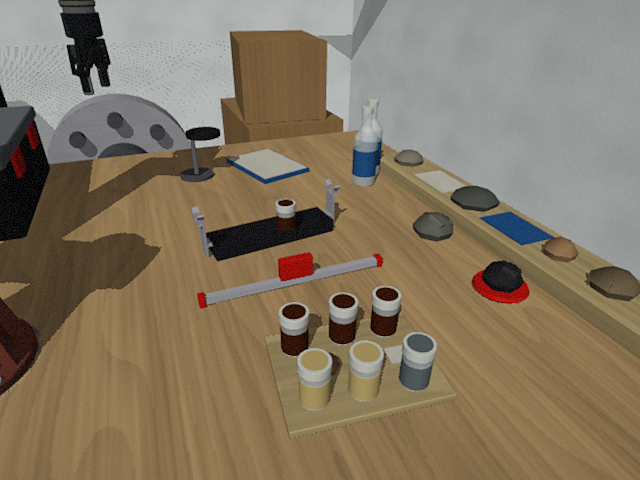

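The top view shows three dark jars in the board's left row at (426,222), (423,259) and (421,300). The tray jar is at (224,242) and the bar grip at (327,267); the side view agrees. Next I refine these positions from depth.

```bash
python3 - <<'E'
from h import *
np.set_printoptions(precision=4,suppress=True)
for c in('top','side'):
    f=viewer.grab_frame(c); P=cloud(f); C=f['color'].astype(int); ok=f['depth']>0
    print(c)
    for n,p,zt in(('j1',(.449,-.138),.078),('j2',(.525,-.145),.078),('j3',(.590,-.150),.078),('ja',(.551,.208),.070)):
        m=ok&(np.hypot(P[...,0]-p[0],P[...,1]-p[1])<.032)&(abs(P[...,2]-zt)<.005)
        q=P[m]; print(n,m.sum(),np.median(q[:,2]),cv2.minEnclosingCircle(q[:,:2].astype(np.float32)),q[:,:2].mean(0))
    red=ok&(C[...,0]>110)&(C[...,1]<60)&(abs(P[...,1]-.02)<.04)&(P[...,0]>.3)&(P[...,0]<.72)&(P[...,2]<.08)
    g=red&(abs(P[...,0]-.51)<.06)&(P[...,2]>.05); print('grip',g.sum(),P[g].mean(0),P[g].min(0),P[g].max(0))
    for s in(.345,.68):
        e=red&(abs(P[...,0]-s)<.025)&(P[...,2]>.012); print('cap',e.sum(),P[e].mean(0),P[e].min(0),P[e].max(0))
    for s in((.374,.177),(.658,.215)):
        h=ok&(np.hypot(P[...,0]-s[0],P[...,1]-s[1])<.04)&(P[...,2]>.07); q=P[h]; print('hook',h.sum(),q.mean(0),q.min(0),q.max(0),cv2.minAreaRect(q[:,:2].astype(np.float32)))
    m=ok&(P[...,2]>.0)&(P[...,2]<.04)&(C.max(-1)<45)&(abs(P[...,0]-.516)<.16)&(abs(P[...,1]-.197)<.07)
    print('tray',m.sum(),cv2.minAreaRect(P[m&(P[...,2]>.022)][:,:2].astype(np.float32)))
E
```

```text
top
j1 463 0.07805311790628484 ((0.4532627761363983, -0.1409548968076706), 0.021139897406101227) [ 0.4534 -0.1409]
j2 461 0.0781208587972964 ((0.5255231857299805, -0.14428602159023285), 0.021135609596967697) [ 0.5256 -0.144 ]
j3 453 0.07813755517527482 ((0.5906082391738892, -0.1516573429107666), 0.021054863929748535) [ 0.5904 -0.1512]
ja 427 0.07016514816629077 ((0.5531086921691895, 0.20618432760238647), 0.02093908004462719) [0.5531 0.206 ]
grip 291 [0.5105 0.0206 0.0554] [0.4821 0.0133 0.0501] [0.5393 0.028  0.0598]
cap 51 [0.3463 0.0191 0.0199] [0.3424 0.0111 0.0158] [0.3519 0.0276 0.0232]
cap 55 [0.6759 0.0241 0.0197] [0.6701 0.0156 0.0143] [0.6816 0.0327 0.0229]
hook 198 [0.3732 0.1795 0.0834] [0.365  0.1553 0.071 ] [0.3812 0.2    0.0989] ((0.3732461929321289, 0.17741669714450836), (0.01207256130874157, 0.04517928510904312), 7.311758041381836)
hook 202 [0.6596 0.2162 0.0831] [0.6521 0.192  0.0701] [0.6683 0.2384 0.0994] ((0.6605854630470276, 0.21489422023296356), (0.01264666672796011, 0.045844536274671555), 7.754970073699951)
tray 5005 ((0.5172957181930542, 0.19549515843391418), 
[... 526 characters left out ...]
9 0.0175 0.0544] [0.4791 0.0108 0.0502] [0.5369 0.0282 0.0575]
cap 63 [0.3436 0.015  0.0181] [0.3384 0.0075 0.0125] [0.349  0.0269 0.0211]
cap 47 [0.6721 0.0206 0.0178] [0.6675 0.013  0.012 ] [0.6778 0.032  0.0213]
hook 168 [0.3705 0.1751 0.0847] [0.3629 0.1518 0.0709] [0.3795 0.1986 0.0967] ((0.3711966276168823, 0.1755119264125824), (0.01219462975859642, 0.04628509655594826), 7.203260898590088)
hook 152 [0.6577 0.2142 0.0826] [0.6506 0.1899 0.0701] [0.667  0.2355 0.0975] ((0.6588706374168396, 0.21326719224452972), (0.013584635220468044, 0.04575248807668686), 5.721126556396484)
tray 3131 ((0.5132319927215576, 0.19358985126018524), (0.2570732831954956, 0.07522072643041611), 7.655217170715332)
```

Emit:
arm_command:
  rows: "0 0 -4 -3 -3.7 0 0; 0 0 -8 -6.9 -8.6 0 0; 0 0 -12 -10.8 -13.5 0 0; 0 0 -16 -14.7 -18.4 0 0; 0 0 -16 -18.6 -23.3 0 0"

```text
clock: 1.72
tool_pos: [0.3138, 0.2986, 0.2506]
ee_rot: [0.042, 0.999, 0.0, 0.001]
ft_force: [0.2, 0.6, 0.7]
grip_width: 0.0855
finger_force: 0.0
```

```bash
python3 - <<'E'
from h import *
np.set_printoptions(precision=3,suppress=True)
o=sensors.get_obs();m=R.from_quat(o['ee_rot']).as_matrix(); print(o['clock'],o['tool_pos'],np.degrees(np.arctan2(m[1,1],m[0,1])),m[:,2],rel((.4525,-.1415,.249)))
E
```

```text
1.725 [0.314 0.299 0.251] 85.17039723879503 [ 0.001  0.    -1.   ] [-17.526 -42.688   0.162]
```

Emit:
arm_command:
  rows: "0 0 0 -2.2 -5.5 0 0; 0 0 0 -4.4 -10.9 0 0; 0 0 0 -6.7 -16.3 0 0; 0 0 0 -8.9 -21.7 0 0; 0 0 0 -11 -27 0 0"

```text
clock: 2.35
tool_pos: [0.4004, 0.02, 0.2508]
ee_rot: [0.043, 0.999, 0.0, 0.001]
ft_force: [1.2, 0.9, -0.3]
grip_width: 0.0854
finger_force: 0.0
```

Emit:
arm_command:
  rows: "0 0 0 -2.2 -5.2 0 0; 0 0 0 -4.4 -10.3 0 0; 0 0 0 -6 -14.3 2 0; 0 0 0 -6.5 -15.7 6 0; 0 0 0 -6.5 -15.7 9 0"

```text
clock: 2.98
tool_pos: [0.4513, -0.1414, 0.1592]
ee_rot: [0.044, 0.999, -0.0, -0.0]
ft_force: [0.0, 0.9, 0.7]
grip_width: 0.0851
finger_force: 0.0
```

```bash
python3 - <<'E'
from h import *
np.set_printoptions(precision=3,suppress=True)
o=sensors.get_obs(); print(o['clock'],o['tool_pos'],rel((.4525,-.1415,.067)))
f=viewer.grab_frame('side'); save(f,'s1.png')
E
```

```text
2.975 [ 0.451 -0.141  0.159] [-0.121  0.006  9.215]
```

View pics/s1.png

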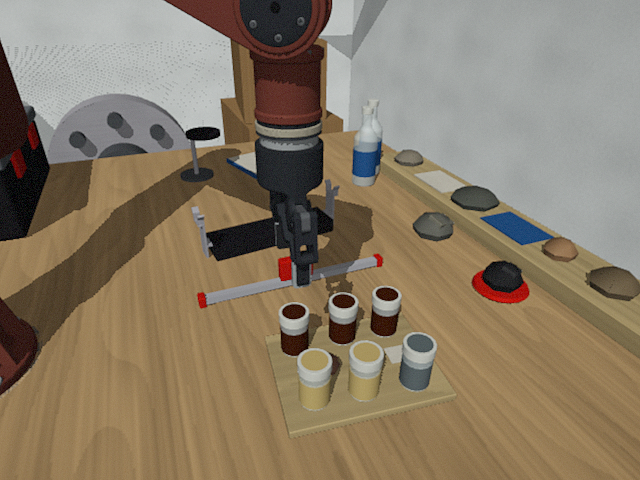

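The gripper hangs over the near dark jar: finger at (303,270), jar at (294,325), clear of its neighbours. I go down and grip.

Emit:
arm_command:
  rows: "0 0 0 -0.1 0 3 0; 0 0 0 -0.1 0 6 0; 0 0 0 -0.1 0 8.5 0; 0 0 0 -0.1 0 9.2 0; 0 0 0 -0.1 0 9.2 0.3"
  squeeze: 30

```text
clock: 3.65
tool_pos: [0.4526, -0.1401, 0.0688]
ee_rot: [0.043, 0.999, -0.0, 0.0]
ft_force: [-0.4, 0.1, 0.2]
grip_width: 0.0699
finger_force: 0.0
```

Emit:
arm_command:
  rows: "0 0 0 0 0 0 0.6; 0 0 0 0 0 0 0.8; 0 0 0 0 0 0 0.8; 0 0 0 0 0 0 0.8; 0 0 0 0 0 0 0.8"

```text
clock: 4.28
tool_pos: [0.4536, -0.1407, 0.0698]
ee_rot: [0.043, 0.999, -0.0, 0.001]
ft_force: [-0.0, 0.5, 6.1]
grip_width: 0.0408
finger_force: 30.3
```

Emit:
arm_command:
  rows: "0 0 0 0 0 -2 0.8; 0 0 0 0 0 -5 0.8; 0 0 -2 0.2 1.5 -8 0.8; 0 0 -4 0.7 4.5 -9 0.8; 0 0 -6 1.5 9 -9 0.8"
  squeeze: 40

```text
clock: 4.9
tool_pos: [0.4461, -0.0492, 0.1598]
ee_rot: [-0.009, 1.0, -0.001, 0.002]
ft_force: [-0.0, 0.2, -0.3]
grip_width: 0.0409
finger_force: 40.6
```

```bash
cat >> h.py <<'E'
def go(p,ang):
    np.set_printoptions(precision=2,suppress=True)
    o=sensors.get_obs();m=R.from_quat(o['ee_rot']).as_matrix(); a=np.degrees(np.arctan2(m[1,1],m[0,1]))
    print(o['clock'],o['tool_pos'],'wz',-(ang-a),'cm',rel(p),'w',o['grip_width'],'tilt',m[:,2])
E
python3 -c "
from h import *
go((.4271,.1838,.066),97.5)"
```

```text
4.9 [ 0.45 -0.05  0.16] wz -6.465348702242821 cm [ 1.51 23.34  9.35] w 0.040888039883858654 tilt [ 0. -0. -1.]
```

Emit:
arm_command:
  rows: "0 0 -2 0.4 5.5 0 0.8; 0 0 -4 0.8 11 0 0.8; 0 0 -6.5 1.2 16.5 0 0.8; 0 0 -6.5 1.4 21 0 0.8; 0 0 -6.5 1.5 23.3 0.5 0.8"

```text
clock: 5.52
tool_pos: [0.4251, 0.1857, 0.1535]
ee_rot: [-0.068, 0.998, 0.0, 0.0]
ft_force: [-0.2, 0.2, 0.1]
grip_width: 0.0406
finger_force: 40.6
```

Emit:
arm_command:
  rows: "0 0 0 0 0 3 0.8; 0 0 0 0 0 5 0.8; 0 0 0 0 0 6.5 0.8; 0 0 0 0 0 7 0.8; 0 0 0 0 0 7 0.8"

```text
clock: 6.15
tool_pos: [0.4257, 0.1834, 0.0833]
ee_rot: [-0.066, 0.998, -0.0, -0.0]
ft_force: [-0.8, 0.1, -1.6]
grip_width: 0.0406
finger_force: 40.6
```

```bash
python3 -c "
from h import *
go((.4271,.1838,.062),97.5)
f=viewer.grab_frame('top'); P=cloud(f)
c=f['color'][200:370,150:320]; cv2.imwrite('pics/t1.png',cv2.resize(c,None,fx=3,fy=3)[...,::-1])"
```

```text
6.15 [0.43 0.18 0.08] wz 0.08256476306394234 cm [-0.14  0.02  2.13] w 0.040638286409402403 tilt [-0. -0. -1.]
```

View pics/t1.png

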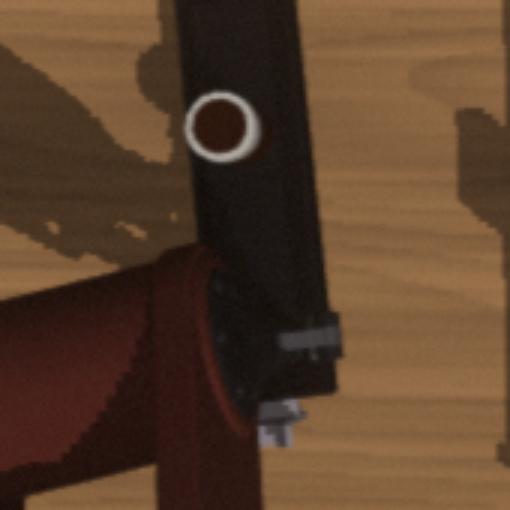

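The tray jar is at crop (221,127) and hook_2 at (280,425). The held jar is hidden under the wrist, between them and clear of both. I lower slowly.

Emit:
arm_command:
  rows: "0 0 0 0 0 0.8 0.8; 0 0 0 0 0 1.4 0.8; 0 0 0 0 0 1.7 0.8; 0 0 0 0 0 1.9 0.8; 0 0 0 0 0 2 0.8"

```text
clock: 6.82
tool_pos: [0.4256, 0.1835, 0.0631]
ee_rot: [-0.066, 0.998, -0.0, -0.0]
ft_force: [0.0, -0.1, -1.3]
grip_width: 0.041
finger_force: 40.6
```

Emit:
arm_command:
  rows: "0 0 0 0 0 0.05 0.8; 0 0 0 0 0 0.1 0.8; 0 0 0 0 0 0.15 0.8; 0 0 0 0 0 0.2 0.8; 0 0 0 0 0 0.2 0.8"

```text
clock: 7.45
tool_pos: [0.426, 0.1836, 0.0619]
ee_rot: [-0.066, 0.998, 0.0, 0.0]
ft_force: [-1.1, -0.6, 4.7]
grip_width: 0.0407
finger_force: 41.0
```

Emit:
arm_command:
  rows: "0 0 0 0 0 0.1 0.4; 0 0 0 0 0 0.1 0.2; 0 0 0 0 0 0.1 0; 0 0 0 0 0 0.1 0; 0 0 0 0 0 -2 0"

```text
clock: 8.07
tool_pos: [0.4238, 0.183, 0.0799]
ee_rot: [-0.066, 0.998, -0.0, -0.002]
ft_force: [0.8, 0.5, 0.6]
grip_width: 0.0851
finger_force: 0.0
```

Emit:
arm_command:
  rows: "0 0 0 0 0 -4 0; 0 0 0 0 0 -8 0; 0 0 3 0 -4 -10 0; 0 0 6 0 -9 -10 0; 0 0 9 0 -15 -10 0"

```text
clock: 8.7
tool_pos: [0.4459, 0.0339, 0.1821]
ee_rot: [0.012, 1.0, 0.0, 0.001]
ft_force: [0.7, -0.6, -0.2]
grip_width: 0.0851
finger_force: 0.0
```

```bash
python3 -c "
from h import *
go((.5895,-.152,.16),84.5)"
```

```text
8.7 [0.45 0.03 0.18] wz 4.118528124399134 cm [-14.8  -18.24   2.24] w 0.08511306675544354 tilt [ 0.  0. -1.]
```

Emit:
arm_command:
  rows: "0 0 2 -3.6 -4.4 0 0; 0 0 4 -7.4 -9.2 0 0; 0 0 4 -11.2 -13.9 0 0; 0 0 4 -14.1 -17.5 1 0; 0 0 4 -14.8 -18.2 2.2 0"

```text
clock: 9.32
tool_pos: [0.5906, -0.1535, 0.1593]
ee_rot: [0.049, 0.999, -0.0, 0.001]
ft_force: [-0.7, -0.3, -0.6]
grip_width: 0.085
finger_force: 0.0
```

```bash
python3 -c "
from h import *
f=viewer.grab_frame('top'); P=cloud(f);
for p,zt in(((.4265,.183),.07),((.552,.2055),.07)):
    q=P[(np.hypot(P[...,0]-p[0],P[...,1]-p[1])<.04)&(abs(P[...,2]-zt)<.006)]; print(len(q),q.mean(0))
go((.5895,-.152,.067),84.5)"
```

```text
445 [0.4265948  0.18206451 0.06986829]
429 [0.55296733 0.20586886 0.07013471]
9.375 [ 0.59 -0.15  0.16] wz -0.028673978236241737 cm [-0.06  0.05  8.98] w 0.08604566432195017 tilt [-0.  0. -1.]
```

Jar one is upright at (0.427, 0.182), cap top at 70 mm. Now the second jar.

Emit:
arm_command:
  rows: "0 0 0 0 0 3 0; 0 0 0 0 0 6 0; 0 0 0 0 0 8.3 0; 0 0 0 0 0 9 0; 0 0 0 0 0 9 0.3"
  squeeze: 30

```text
clock: 10.0
tool_pos: [0.5883, -0.1498, 0.0691]
ee_rot: [0.047, 0.999, 0.0, -0.001]
ft_force: [-0.1, -0.4, 0.6]
grip_width: 0.0696
finger_force: 0.0
```

Emit:
arm_command:
  rows: "0 0 0 0 0 0 0.6; 0 0 0 0 0 0 0.8; 0 0 0 0 0 0 0.8; 0 0 0 0 0 0 0.8; 0 0 0 0 0 0 0.8"

```text
clock: 10.62
tool_pos: [0.5901, -0.1511, 0.0709]
ee_rot: [0.047, 0.999, -0.0, 0.001]
ft_force: [0.1, 0.4, 5.8]
grip_width: 0.0411
finger_force: 30.5
```

Emit:
arm_command:
  rows: "0 0 0 0 0 -2 0.8; 0 0 0 0 0 -5 0.8; 0 0 -3 0.2 1.5 -9 0.8; 0 0 -5 0.8 4.5 -11 0.8; 0 0 -7 2 9 -11 0.8"
  squeeze: 40

```text
clock: 11.25
tool_pos: [0.5796, -0.0599, 0.1833]
ee_rot: [-0.013, 1.0, -0.001, 0.003]
ft_force: [0.3, 0.4, -1.1]
grip_width: 0.0406
finger_force: 40.5
```

```bash
python3 -c "
from h import *
go((.4858,.1915,.18),97.5)"
```

```text
11.25 [ 0.58 -0.06  0.18] wz -5.960153341497147 cm [ 8.7  25.38  0.22] w 0.04062960627347682 tilt [ 0.01 -0.   -1.  ]
```

Emit:
arm_command:
  rows: "0 0 -2 1.8 5.4 0 0.8; 0 0 -4 3.6 10.8 0 0.8; 0 0 -6 5.4 16.2 0 0.8; 0 0 -6 7.4 21.6 0 0.8; 0 0 -6 8.7 25.4 1 0.8"

```text
clock: 11.88
tool_pos: [0.4829, 0.1943, 0.1709]
ee_rot: [-0.067, 0.998, 0.0, 0.001]
ft_force: [0.4, -0.5, -1.4]
grip_width: 0.0404
finger_force: 40.6
```

Emit:
arm_command:
  rows: "0 0 0 0 0 3 0.8; 0 0 0 0 0 6 0.8; 0 0 0 0 0 8 0.8; 0 0 0 0 0 9 0.8; 0 0 0 0 0 9 0.8"

```text
clock: 12.5
tool_pos: [0.4831, 0.192, 0.0791]
ee_rot: [-0.066, 0.998, -0.0, -0.001]
ft_force: [-0.0, -0.7, -1.0]
grip_width: 0.0405
finger_force: 40.6
```

```bash
python3 -c "
from h import *
go((.4858,.1915,.062),97.5)"
```

```text
12.5 [0.48 0.19 0.08] wz 0.09420236029676232 cm [-0.27 -0.09  1.71] w 0.04046091925932895 tilt [-0. -0. -1.]
```

Emit:
arm_command:
  rows: "0 0 0 -0.2 -0.1 0.5 0.8; 0 0 0 -0.2 -0.1 0.9 0.8; 0 0 0 -0.2 -0.1 1.2 0.8; 0 0 0 -0.2 -0.1 1.4 0.8; 0 0 0 -0.2 -0.1 1.5 0.8"

```text
clock: 13.12
tool_pos: [0.4854, 0.1915, 0.0641]
ee_rot: [-0.066, 0.998, -0.0, -0.0]
ft_force: [0.0, -0.2, -1.8]
grip_width: 0.0404
finger_force: 40.6
```

Emit:
arm_command:
  rows: "0 0 0 0 0 0.05 0.8; 0 0 0 0 0 0.1 0.8; 0 0 0 0 0 0.15 0.8; 0 0 0 0 0 0.2 0.8; 0 0 0 0 0 0.2 0.8"

```text
clock: 13.75
tool_pos: [0.486, 0.1916, 0.063]
ee_rot: [-0.066, 0.998, 0.0, 0.0]
ft_force: [-1.5, -1.3, 5.6]
grip_width: 0.0405
finger_force: 41.0
```

Contact. Release, rise and head for the bar.

Emit:
arm_command:
  rows: "0 0 0 0 0 0 0.4; 0 0 0 0 0 0 0.2; 0 0 0 0 0 0 0; 0 0 0 0 0 0 0; 0 0 0 0 0 -2 0"

```text
clock: 14.38
tool_pos: [0.4837, 0.191, 0.0807]
ee_rot: [-0.066, 0.998, -0.0, -0.002]
ft_force: [0.0, -0.8, 0.9]
grip_width: 0.0855
finger_force: 0.0
```

Emit:
arm_command:
  rows: "0 0 0 0 0 -5 0; 0 0 0 0 0 -9 0; 0 0 3 0 -4 -10 0; 0 0 6 0 -9 -10 0; 0 0 6.5 0 -15 -10 0"

```text
clock: 15.0
tool_pos: [0.5057, 0.042, 0.1829]
ee_rot: [-0.01, 1.0, 0.0, 0.001]
ft_force: [0.0, -0.1, -0.4]
grip_width: 0.0853
finger_force: 0.0
```

```bash
python3 -c "
from h import *
f=viewer.grab_frame('top'); P=cloud(f);
for p,zt in(((.4265,.183),.07),((.486,.1915),.07),((.552,.2055),.07)):
    q=P[(np.hypot(P[...,0]-p[0],P[...,1]-p[1])<.03)&(abs(P[...,2]-zt)<.006)]; print(len(q),q.mean(0))
go((.5095,.02,.1),90.9)"
```

```text
0 [nan nan nan]
2 [0.48984004 0.2110992  0.06850143]
254 [0.55379196 0.21303295 0.07031666]
15.05 [0.51 0.03 0.18] wz 0.00948906396052962 cm [-0.24 -1.42  8.3 ] w 0.08487184096051702 tilt [ 0.   -0.01 -1.  ]<string>:5: RuntimeWarning: Mean of empty slice.
  ret = um.true_divide(
```

Emit:
arm_command:
  rows: "0 0 0 -0.2 -1.4 2 0; 0 0 0 -0.2 -1.4 5 0; 0 0 0 -0.2 -1.4 7 0; 0 0 0 -0.2 -1.4 8.3 0; 0 0 0 -0.2 -1.4 8.3 0"

```text
clock: 15.68
tool_pos: [0.5068, 0.0291, 0.0983]
ee_rot: [-0.01, 1.0, 0.0, -0.001]
ft_force: [-1.0, 0.8, -0.6]
grip_width: 0.0854
finger_force: 0.0
```

```bash
python3 -c "
from h import *
f=viewer.grab_frame('side'); save(f,'s2.png')
go((.5095,.02,.042),90.9)"
```

```text
15.725 [0.51 0.03 0.1 ] wz 0.21064260268818202 cm [-0.17 -0.9   5.73] w 0.08529086535540775 tilt [-0.  0. -1.]
```

View pics/s2.png

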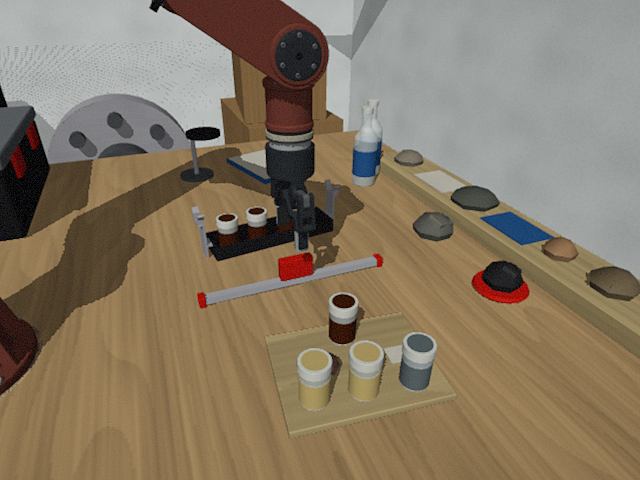

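Both placed jars stand upright at (228,225) and (257,217). The gripper at (300,240) is behind the red grip at (296,266), 9 mm off in y; I correct that and descend.

Emit:
arm_command:
  rows: "0 0 0 -0.2 -0.9 0 0; 0 0 0 -0.2 -0.9 2 0; 0 0 0 -0.2 -0.9 4 0; 0 0 0 -0.2 -0.9 5 0; 0 0 0 -0.2 -0.9 5.7 0"

```text
clock: 16.35
tool_pos: [0.5104, 0.0196, 0.0425]
ee_rot: [-0.01, 1.0, -0.0, 0.0]
ft_force: [0.3, 0.3, 0.5]
grip_width: 0.0854
finger_force: 0.0
```

```bash
python3 -c "
from h import *
go((.5095,.02,.042),90.9)"
```

```text
16.35 [0.51 0.02 0.04] wz 0.1900093399693219 cm [0.09 0.04 0.05] w 0.08537231647161536 tilt [ 0. -0. -1.]
```

Emit:
arm_command:
  rows: "0 0 0 0 0 0 0.4; 0 0 0 0 0 0 0.6; 0 0 0 0 0 0 0.7; 0 0 0 0 0 0 0.8; 0 0 0 0 0 0 1"
  squeeze: 80

```text
clock: 16.98
tool_pos: [0.5103, 0.0199, 0.043]
ee_rot: [-0.01, 1.0, 0.0, 0.0]
ft_force: [-1.2, 0.9, 3.8]
grip_width: 0.0169
finger_force: 78.2
```

Emit:
arm_command:
  rows: "0 0 0 0 0 0 1; 0 0 0 0 0 0 1; 0 0 0 0 0 0 1; 0 0 0 0 0 0 1; 0 0 0 0 0 -1 1"

```text
clock: 17.6
tool_pos: [0.5083, 0.0199, 0.0513]
ee_rot: [-0.01, 1.0, 0.0, -0.002]
ft_force: [-0.2, 0.2, -2.7]
grip_width: 0.0165
finger_force: 78.0
```

Emit:
arm_command:
  rows: "0 0 0 0 0 -2 1; 0 0 0 0 0 -5 1; 0 0 0 0 0 -9 1; 0 0 0 0 0 -12 1; 0 0 0 0 0 -13 1"

```text
clock: 18.23
tool_pos: [0.5108, 0.0197, 0.1842]
ee_rot: [-0.01, 1.0, -0.0, 0.002]
ft_force: [0.4, -0.6, -2.3]
grip_width: 0.0166
finger_force: 78.2
```

Emit:
arm_command:
  rows: "0 0 -1 0 2 0 1; 0 0 -2 -0.1 6 0 1; 0 0 -4 -0.3 11 0 1; 0 0 -6 -0.5 15.5 0 1; 0 0 -6.5 -0.6 17.5 0 1"

```text
clock: 18.85
tool_pos: [0.5111, 0.1966, 0.1805]
ee_rot: [-0.068, 0.998, -0.0, -0.002]
ft_force: [0.8, 0.1, -2.4]
grip_width: 0.0169
finger_force: 78.5
```

```bash
cat > m.py <<'E'
from h import *
np.set_printoptions(precision=4,suppress=True)
for c in('top','side'):
    f=viewer.grab_frame(c); P=cloud(f); C=f['color'].astype(int); ok=f['depth']>0
    red=ok&(C[...,0]>90)&(C[...,1]<50)&(C[...,0]>2.2*C[...,1])
    o=np.array([.516,.1955]);u=np.array([.9914,.1305])
    s=(P[...,:2]-o)@u; t=(P[...,:2]-o)@np.array([-u[1],u[0]])
    zc=sensors.get_obs()['tool_pos'][2]-.042
    for lo,hi in((-.185,-.145),(.145,.185)):
        e=red&(s>lo)&(s<hi)&(abs(t)<.035)&(abs(P[...,2]-zc-.01)<.03)
        if e.sum(): print(c,'cap',e.sum(),'s',s[e].min(),s[e].max(),'t',t[e].min(),t[e].mean(),t[e].max(),'z',P[e][:,2].min(),P[e][:,2].max())
    for l in('bar_end_1','hook_1'):
      for r in viewer.pinpoint(c,l):
        p=w(f,r['at'])
        if r['confidence']>.4: print(c,l,p,'st',(p[:2]-o)@u,(p[:2]-o)@np.array([-u[1],u[0]]),round(r['confidence'],2))
    save(f,f"m_{c}_{sensors.get_obs()['clock']:.1f}.png")
go((.516,.1955,.113),97.5)
E
python3 m.py; ls pics
```

```text
top cap 95 s -0.17376824430252008 -0.1632820575974451 t -0.010009044005716351 -0.0015167962617675195 0.0085345480779409 z 0.14108646877061298 0.16085412005529248
top cap 95 s 0.15485127634459314 0.16676334787764105 t -0.00840713346700139 -0.0002629931567689471 0.009951964652235497 z 0.1391339288767082 0.16004919403127874
top bar_end_1 [0.6577 0.2141 0.1397] st 0.14287549305472197 -3.004784740877342e-06 0.8
top bar_end_1 [0.3712 0.1747 0.1426] st -0.14625135422724256 -0.0017571115761029488 0.59
top hook_1 [0.3717 0.1791 0.0781] st -0.14515908821908077 0.0026124923470381353 0.72
top hook_1 [0.6611 0.2132 0.0755] st 0.1461625211712117 -0.0013537214762504197 0.68
side cap 97 s -0.17657308803689847 -0.16631192808628853 t -0.013345381115918773 -0.006865774864393117 0.007698959030692832 z 0.13926297826952508 0.15908750143296665
side cap 50 s 0.152850993497987 0.16199842103781714 t -0.011669458916200685 -0.0070493509070843775 0.006934202473684595 z 0.13794426754275005 0.15812829740508993
side bar_end_1 [0.3671 0.1778 0.1401] st -0.1499366819433444 0.001890247883216279 0.94
side bar_end_1 [0.6529 0.212  0.1452] st 0.13785771629563784 -0.0015512005893228986 0.77
side hook_1 [0.368  0.1765 0.0728] st -0.1492071600201703 0.0005155875521198096 0.98
side hook_1 [0.6557 0.2115 0.0764] st 0.14063240154311937 -0.0023386312435762467 0.66
19.15 [0.51 0.19 0.18] wz 0.026176118550523597 cm [-0.41  0.14  6.87] w 0.017240395851258937 tilt [-0. -0. -1.]
m_side_19.1.png
m_top_19.0.png
s1.png
s2.png
side0.png
t1.png
top0.png
```

Emit:
arm_command:
  rows: "0 0 0 -0.4 0.15 0 1; 0 0 0 -0.4 0.15 1.5 1; 0 0 0 -0.4 0.15 3 1; 0 0 0 -0.4 0.15 4 1; 0 0 0 -0.4 0.15 4 1"

```text
clock: 19.77
tool_pos: [0.5148, 0.1966, 0.1403]
ee_rot: [-0.066, 0.998, -0.0, -0.002]
ft_force: [0.7, -0.5, -2.3]
grip_width: 0.017
finger_force: 78.5
```

```bash
python3 m.py; python3 -c "
import cv2,glob
a=cv2.imread(sorted(glob.glob('pics/m_top*'))[-1])[160:360,180:290]; b=cv2.imread(sorted(glob.glob('pics/m_side*'))[-1])[160:280,170:370]
a=cv2.resize(a,(330,600));b=cv2.resize(b,(460,276)); b=cv2.copyMakeBorder(b,0,324,0,0,cv2.BORDER_CONSTANT); cv2.imwrite('pics/c1.png',cv2.hconcat([a,b]))"
```

```text
top cap 85 s -0.17035429018776635 -0.1594864352694435 t -0.009747539907931393 -0.0014133493445070387 0.008230986446276093 z 0.1023430573025759 0.12355055546430013
top cap 81 s 0.15903173778971944 0.1699201744995945 t -0.009595831896035117 -0.001252753553522001 0.009189401677036002 z 0.10163520213248392 0.1211254494537243
top bar_end_1 [0.3763 0.1767 0.0995] st -0.14095938796397262 -0.000437808887678557 0.89
top bar_end_1 [0.6606 0.2135 0.0754] st 0.14570470216049305 -0.000994312920883044 0.66
top bar_end_1 [0.662  0.2128 0.0982] st 0.1470037927334928 -0.0019308452687340945 0.59
top bar_end_1 [ 0.5242 -0.198  -0.0036] st -0.04322704910250943 -0.39120200651287806 0.46
top hook_1 [0.6599 0.2113 0.0755] st 0.1447285857658756 -0.0030952984080997795 0.91
top hook_1 [0.3714 0.1751 0.0737] st -0.1460525303235513 -0.0013425834249089705 0.76
side cap 88 s -0.1711522195309051 -0.16047998154904053 t -0.011424961660725737 -0.00542403293321644 0.009788787577229402 z 0.10095315435983074 0.12067061516590254
side cap 55 s 0.15745031527975883 0.16869815273410618 t -0.011795414602276443 -0.005081379212617745 0.009530386788703325 z 0.10161602134100191 0.12032695086298807
side bar_end_1 [0.6559 0.215  0.1064] st 0.1412679213662541 0.0010578079905383016 0.89
side bar_end_1 [0.372  0.1803 0.0996] st -0.14478244815557773 0.0037067487166737093 0.73
side hook_1 [0.3691 0.1802 0.0731] st -0.14764674973987102 0.003980939221865539 0.84
side hook_1 [0.6562 0.2157 0.0713] st 0.1416567109262434 0.0017451755354008225 0.75
side hook_1 [0.4169 0.1836 0.0055] st -0.09980778432268678 0.0011174132340742125 0.51
20.075 [0.52 0.2  0.14] wz 0.10235591719651893 cm [ 0.1  -0.15  3.  ] w 0.016875938472161695 tilt [ 0.  0. -1.]
```

View pics/c1.png

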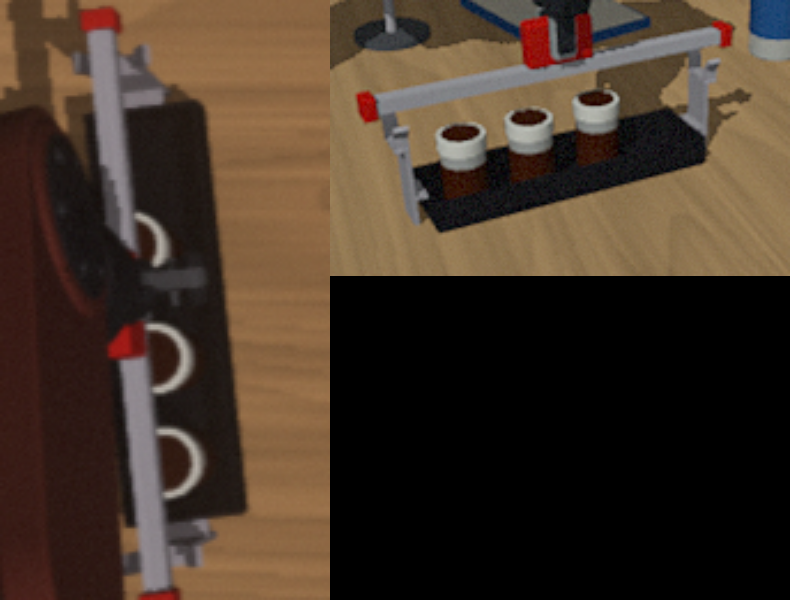

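The bar lies over both hooks, with the caps outside them: (368,106) at hook_2 and (724,33) at hook_1. The three jars stand upright below. I lower it.

Emit:
arm_command:
  rows: "0 0 0 0.1 0 0.6 1; 0 0 0 0.1 0 1.2 1; 0 0 0 0.1 0 1.8 1; 0 0 0 0.1 0 2.3 1; 0 0 0 0.1 0 2.6 1"

```text
clock: 20.7
tool_pos: [0.515, 0.1968, 0.1157]
ee_rot: [-0.066, 0.998, -0.0, -0.0]
ft_force: [-0.2, -0.2, -3.1]
grip_width: 0.0175
finger_force: 78.5
```

Emit:
arm_command:
  rows: "0 0 0 0 0 0.1 1; 0 0 0 0 0 0.2 1; 0 0 0 0 0 0.25 1; 0 0 0 0 0 0.3 1; 0 0 0 0 0 0.3 1"

```text
clock: 21.32
tool_pos: [0.5154, 0.1969, 0.114]
ee_rot: [-0.066, 0.998, -0.0, 0.0]
ft_force: [-1.4, -1.1, 2.4]
grip_width: 0.0169
finger_force: 79.0
```

Emit:
arm_command:
  rows: "0 0 0 0 0 0.05 1; 0 0 0 0 0 0.1 1; 0 0 0 0 0 0.1 1; 0 0 0 0 0 0.1 1; 0 0 0 0 0 0.1 1"

```text
clock: 21.95
tool_pos: [0.5154, 0.1969, 0.1139]
ee_rot: [-0.066, 0.998, -0.0, -0.0]
ft_force: [-4.8, -0.8, 8.3]
grip_width: 0.0171
finger_force: 80.0
```

```bash
python3 m.py; python3 -c "
import cv2,glob
b=cv2.imread(sorted(glob.glob('pics/m_side*'))[-1])[160:280,170:370]
b=cv2.resize(b,(800,480),interpolation=cv2.INTER_CUBIC); cv2.imwrite('pics/c2.png',b)"
```

```text
top cap 80 s -0.16938869366263565 -0.1584959128902878 t -0.0093630624481433 -0.001061367674674033 0.008933820244046112 z 0.07415545528798775 0.0936538331594079
top cap 74 s 0.15980180045337003 0.17144721813022523 t -0.008949325506779644 -0.0006120688063855067 0.010148008554031874 z 0.07887185013350123 0.09310897801149229
top bar_end_1 [0.3741 0.1764 0.0752] st -0.14314584421928828 -0.0004437376420461797 0.97
top bar_end_1 [0.6634 0.2151 0.0748] st 0.1486396337260737 0.0001836703420021006 0.76
top hook_1 [0.3772 0.1776 0.0738] st -0.13998470372589172 0.00033408670207206795 0.76
top hook_1 [0.6638 0.2121 0.0755] st 0.1487046055093718 -0.002872587290633128 0.62
side cap 83 s -0.17239257206258563 -0.16217037508913082 t -0.01146316816138933 -0.005346590027734982 0.012165891406507949 z 0.07106001566269254 0.09145222020207806
side cap 46 s 0.15655084452976248 0.16734045427205846 t -0.009952515839171375 -0.005065398778591162 0.011953503241725647 z 0.07191084533312693 0.09165934534508118
side bar_end_1 [0.3703 0.1785 0.0689] st -0.146670220892473 0.002176233334223468 0.86
side bar_end_1 [0.6577 0.218  0.0779] st 0.14343706762575215 0.0038211765982980317 0.79
side hook_1 [0.6563 0.2133 0.0739] st 0.14146427839782422 -0.0006487841844673367 0.75
side hook_1 [0.3711 0.1784 0.0739] st -0.14590809935364427 0.0019641053276326335 0.65
side hook_1 [0.5451 0.207  0.0052] st 0.030298530873505678 0.0075899043863718665 0.64
22.25 [0.52 0.2  0.11] wz 0.10600900632499588 cm [-0.04 -0.14  0.09] w 0.01691565186633797 tilt [-0. -0. -1.]
```

View pics/c2.png

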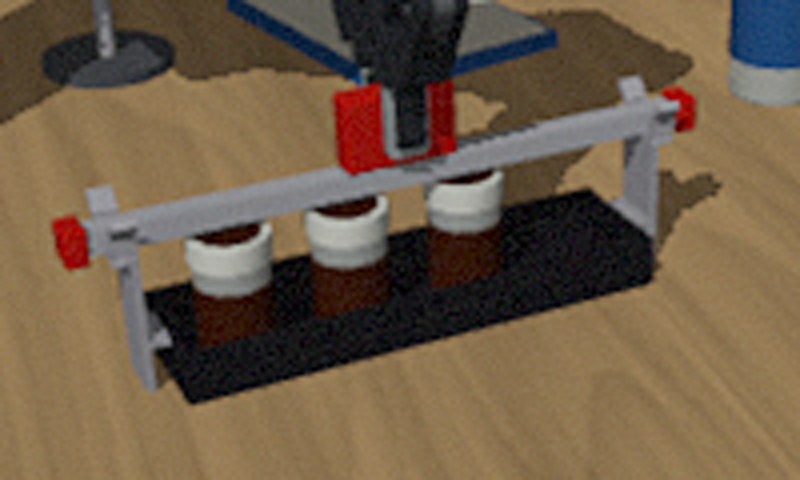

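Both ends are in their hooks: caps at (70,242) and (680,110), cap tops at about 92 mm against 91 expected, and the jars are clear below. I release.

Emit:
arm_command:
  rows: "0 0 0 0 0 -0.05 0.7; 0 0 0 0 0 -0.05 0.5; 0 0 0 0 0 -0.05 0.2; 0 0 0 0 0 -0.05 0; 0 0 0 0 0 -0.05 0"
  squeeze: 20

```text
clock: 22.88
tool_pos: [0.5152, 0.1968, 0.1126]
ee_rot: [-0.066, 0.998, -0.0, -0.0]
ft_force: [-0.5, -1.4, 0.1]
grip_width: 0.0857
finger_force: 0.0
```

Emit:
arm_command:
  rows: "0 0 0 0 0 -0.5 0; 0 0 0 0 0 -2 0; 0 0 0 0 0 -5 0; 0 0 0 0 0 -9 0; 0 0 0 0 0 -12 0"

```text
clock: 23.5
tool_pos: [0.5161, 0.1971, 0.2362]
ee_rot: [-0.066, 0.998, 0.0, 0.002]
ft_force: [0.2, -0.1, 0.0]
grip_width: 0.0856
finger_force: 0.0
```

Emit:
arm_command:
  rows: "0 0 0 0 -4 0 0; 0 0 0 0 -9 0 0; 0 0 0 0 -14 0 0; 0 0 0 0 -18 0 0; 0 0 0 0 -19 0 0"

```text
clock: 24.12
tool_pos: [0.541, 0.0064, 0.2343]
ee_rot: [-0.065, 0.998, -0.0, 0.001]
ft_force: [-0.5, 0.1, -0.8]
grip_width: 0.0856
finger_force: 0.0
```

```bash
sed -i "s/^    zc=.*/    zc=.071/" m.py; python3 m.py; python3 -c "
import cv2,glob
a=cv2.imread(sorted(glob.glob('pics/m_top*'))[-1])[160:360,180:290]; b=cv2.imread(sorted(glob.glob('pics/m_side*'))[-1])[160:420,170:450]
a=cv2.resize(a,(330,600));b=cv2.resize(b,(460,427)); b=cv2.copyMakeBorder(b,0,173,0,0,cv2.BORDER_CONSTANT); cv2.imwrite('pics/c3.png',cv2.hconcat([a,b]))"
```

```text
top cap 40 s 0.16171491895453582 0.17077658098216453 t -0.007719173367359828 0.0007504232334441535 0.008244548279713422 z 0.08835240540618823 0.09466059958759118
top bar_end_1 [0.6627 0.2131 0.0732] st 0.1477521383659053 -0.0016612149763241928 0.74
top hook_1 [ 0.4402 -0.2381  0.0124] st -0.13171347580615758 -0.41997208498179633 0.72
top hook_1 [0.374  0.1808 0.0756] st -0.14274284542654053 0.00392506025950979 0.64
top hook_1 [0.662  0.2137 0.0745] st 0.1470972145892169 -0.0010292118044495993 0.59
side cap 84 s -0.17212604452153263 -0.16154084155789772 t -0.011866998712446715 -0.005650621831896281 0.008379036916527478 z 0.06979053592414455 0.09145498385598656
side cap 48 s 0.1563810559329533 0.1668517573227019 t -0.010963113331346478 -0.005843325805429139 0.006720348099534799 z 0.07193912143004691 0.09213911005216022
side bar_end_1 [0.6568 0.2143 0.0765] st 0.1420607671971508 0.0002611511275786571 0.78
side bar_end_1 [0.3695 0.1803 0.071 ] st -0.14725207729359485 0.004049862658684145 0.57
side hook_1 [0.3715 0.1796 0.0735] st -0.1452937185221164 0.0030767892793431943 0.94
side hook_1 [ 0.5123  0.198  -0.0046] st -0.0033233847716139806 0.002974562287199693 0.71
side hook_1 [0.6565 0.2144 0.0747] st 0.14172353830722825 0.00045631073902455827 0.65
24.425 [0.54 0.01 0.23] wz 0.1898657816054623 cm [-0.08 18.72 12.  ] w 0.08550282403505144 tilt [-0.  0. -1.]
```

View pics/c3.png

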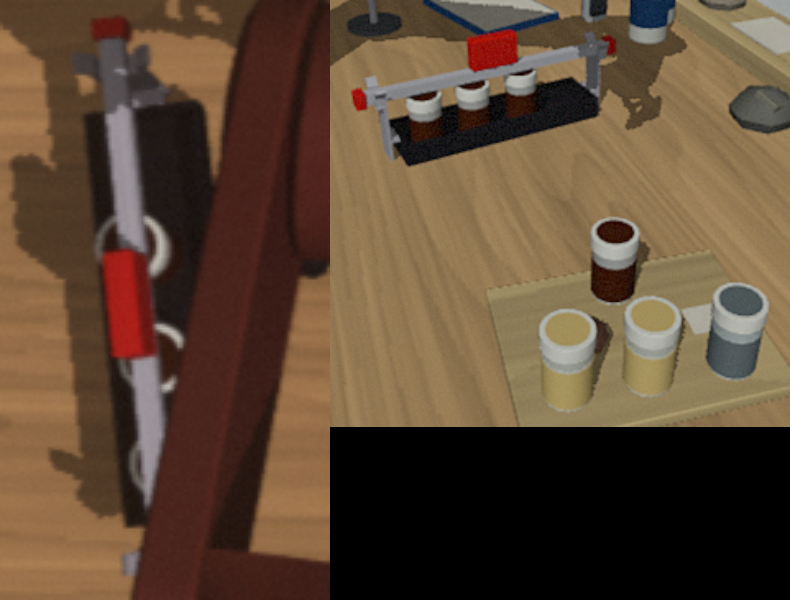

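The bar hangs level and free in both hooks, caps at (360,98) and (608,45), over three upright jars. The board jars are undisturbed.

```bash
python3 -c "
from plant import job
print(job.hand_in())"
```

```text
the job is handed in; nothing more can be done
None
```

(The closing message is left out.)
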